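# Third hand at the screw fixture: hold the cover against the housing

### The arm

A 7-joint arm with a two-finger parallel gripper is mounted at the origin on the work surface. World frame = base frame: x ahead of the robot, y to its left, z up, the work surface at z = 0. Lengths are in m, angles in rad, forces in N, time in s.
With the tool pointing down it reaches from about 0.35 to 0.9 m from the base axis. Payload 8.1 kg.
Tool frame: the origin (TCP) lies on the front face of the gripper's body, between the roots of the fingers; the fingertips stand 66 mm ahead of it and the grasp point (between the pads) lies 47 mm ahead of it (arm.finger_overhang is the distance from the TCP to the fingertips, in m); z points along the fingers, y is the line along which they close (so a half turn about z gives the same grasp; the last joint's range is limited). The gripper opens to 92 mm and grips with 3 to 60 N. Pads are 19 mm wide; open, the fingers measure 130 mm over their backs; the gripper's body (75 mm by 190 mm) begins 47 mm behind the grasp point.
Start: joints at [1.104, 0.434, 0.025, 1.573, -0.012, 1.134, -0.075], TCP at [0.222, -0.584, 0.292] pointing down, gripper open.
Joint ranges: [-2.62, 2.62], [-0.44, 2.09], [-1.27, 1.32], [0.08, 2.57], [-1.32, 4.46], [0.12, 2], [-2.74, 2.74]. Speed limits (rad/s): [2.22, 2.22, 3.01, 3.01, 3.14, 3.14, 3.14].

### API

Orientations are given as a rotation vector (axis times angle).
In Python, from cell import readout, cams, workorder, spotter, arm gives the robot as it stands.
- The arm moves only by the shell command python3 -m creep FILE [FORCE], which reads ROWS from the file FILE. ROWS is a JSON object whose key "moves" holds a list of rows, 1 to 10 of them, each of 5 numbers: dx, dy, dz in shares of the most that a row can go, 1 being 50 mm, then a turn about the tool's z in a scale on which 1.0 is 4 rad, then the opening from 0.0 (shut) to 1.0 (fully open); each row shifts and turns the commanded pose from where the row before left it, along the tool's axes as they then stand; what a row does not reach is not made up. A row lasts 1/10 s, in which the tool goes at most 0.05 m and 0.15 rad, less where a joint would pass 70% of its speed; a pose out of reach is approached as far as the arm can. The fingers move at their own pace and stop on an object; FORCE is the grip in N (left out, the last holds). Time passes only in rows, so rows that do not move let the fingers close. It prints the time, the measured TCP pose, the force, the opening and the grip force at its end. Input that does not fit is refused with a message, and nothing moves.
- readout.observe(): the state, without advancing time (a new reading comes with each control period).
- cams.get_image(name): name is "scene" or "top" or "wrist"; returns a dict with "image" (480x640x3 uint8, blue, green, red), "fx", "fy", "cx", "cy" (pixels), "cam_to_world" (4x4, takes a point from camera to world coordinates); the wrist camera has in their place "mount" (4x4, takes a point from camera to tool coordinates, whose origin is the TCP and whose axes are the flange's). Camera axes: x right, y down, z forward; pixel columns grow to the right and rows downward; lengths in m; the calibration is good to about 2 mm. A picture is of the moment at which its call begins: read the wrist's pose just before it. There is no depth.
- workorder.sign_off(): hands the job in; it is judged then, once.
Trained networks look in a picture, given as the dict that the camera call returned (one of the last four; its "shot" number tells which), for a name from the list of things; names that differ only in an ending like _2 or _b are one class to them, and where a whole thing is asked for, a point or a joint stands for the part that bears it (a point fixed in the world has none). Each returns a list of dicts, best first, with "score" (0 to 1); they miss things now and then, are a little off and sometimes report something else, mostly with a low value. They report only what shows in the picture. A call takes as long as a camera call. They do not tell look-alikes from the thing itself.
- spotter.boxes_of(picture, name): "centre" ([x, y, z] in m, in the coordinates of the camera as it stood for that picture, good to about 4 mm: the middle of the surface that is visible of it).
The state is a dict: "clock": time; "joints": joint angles; "dq": joint speeds; "joint_efforts": joint torques, N m; "position": TCP position; "ee_rot": TCP orientation; "force": force on the tool from outside, world axes, zero at the start; "ft_torque": the same for the moment, N m; "width": opening from 0.0 (shut) to 1.0 (fully open); "gripper_force": force on a finger pad.
Only numpy, scipy, OpenCV 4.12 (cv2) and the standard library are available. Lean on these libraries where they do the work, as an engineer would, in place of code of your own. Each camera call takes 0.05 s, during which the arm holds its last target. There are 200 camera calls.

### The job

Act as a third hand for the colleague who will drive the two screws: pick up the loose white cover, set it down in the channel of the assembly fixture a little short of the housing and with its mating plate towards it, and slide it gently, without ramming it, until it sits flush against the housing. Keep it pressed there with a steady push of about 10 N for at least three seconds, and finish while still holding that push: do not let go or back off. Leave the other things on the bench where they are.

Things in the scene. Friction and masses are not known exactly. Their poses are not given: they have to be found in the camera images.
- nest: Assembly fixture, fixed: dark acrylic plate 200 x 130 x 20 mm (x, y, z), origin at the centre of its underside. Its top, the deck, is 20 mm above the bench. Its x axis is the sliding and pushing direction. The white housing is clamped on its +x half; on the -x half two grey rails along x form the channel, open at the -x end.
- channel (a point): Point on the deck in the middle of the channel, 45 mm in front of the housing's face; axes as the fixture's. The deck is smooth (friction about 0.3). Channel 73 mm wide (y). Rails 12 mm thick, 12.5 mm high above the deck, from 75 mm behind this point to 40 mm ahead of it; above 7 mm their inner edges are bevelled outwards at 45 degrees, so the top of the channel is 84 mm wide.
- housing: White moulded motor housing, clamped rigidly on the fixture. Origin at the middle of the lower edge of its flat upright mating face, at deck height; axes as the fixture's, so +x points from the channel into the housing, square to the face. Face 74 mm wide, 50 mm high, hard. The colleague's two screws are started in its back. The cover must meet this face.
- cover: Loose white moulded cover, 85 to 170 g. Origin at the centre of its underside, z up. Base flange 60 x 70 x 6 mm (x, y, z). At its +x end an upright mating plate 70 wide, 45 high, 4 thick, outer face at x = +30: it goes against the housing, x along the housing's x. On the flange a box to grip, 44 wide in y, x = -22 to +26, top at 48, with a flat disc (28 across, 2 thick) on it.
- cover_face (a point): Point on the cover: middle of the lower edge of its mating face (cover frame x = +30, y = 0, z = 0 mm). It coincides with the origin of housing when the cover is home.
- cover_grip (a point): Point in the cover's box for gripping: cover frame x = -3, y = 0, z = 38 mm (10 mm below the box's top). Gripped here from above, fingers on the two sides that face +y and -y, the fingertips stay above the rails. Small screw bosses stand out behind the mating plate at x = 18 to 26, y = +-29, 30 mm up.
- arch: Bystander, loose: white moulding with an 82 mm tall square tower and a curved wing, base 80 x 56 mm. Origin at the centre of its underside. More like it, part of the set, stand in rows at the bench's right edge.
- sleeve: Bystander, loose: plain white round sleeve, 68 mm outside, 50 mm high, standing on end. Origin at the centre of its underside.
- bottle: Bystander, loose: white square pump bottle, 55 x 55 mm, 115 mm high, with a steel cap. Origin at the centre of its underside.
- screwdriver: Bystander, loose: the colleague's screwdriver with black handle, lying on the bench. Origin at its underside.
There are look-alikes about, which are no part of the job. Leave any red look-alike of the cover alone.

How it is judged:
By the outcome, as a careful person would: the job done as asked, in the order asked, and still so for the second after the job is handed in, while the arm keeps its last pose, push and grip.
It also fails if it takes over 51 s, if anything falls off the work surface, if the arm or the gripper's body presses on something with over 40 N, if the wrist force passes 120 N, or if a joint passes its speed limit or range.

## Working session

There is one attempt and no reset: what is moved stays moved. The work goes in short steps, Python scripts to look and compute and a shell command to move; the robot and the scene stay as the last step left them, time stands still between calls to the robot, and variables do not carry over. Pictures are saved under pics/ and viewed, at most 10 in all, crops included, and the job is handed in when it is done.

```bash
mkdir -p pics; ls; cat > h.py <<'E'
import numpy as np,cv2
from scipy.spatial.transform import Rotation as R
from cell import readout,cams,workorder,spotter,arm
def T(o):
    M=np.eye(4);M[:3,:3]=R.from_rotvec(o["ee_rot"]).as_matrix();M[:3,3]=o["position"];return M
def shot(n,f=None):
    o=readout.observe();p=cams.get_image(n)
    M=np.array(p["cam_to_world"]) if "cam_to_world" in p else T(o)@np.array(p["mount"])
    if f: cv2.imwrite("pics/"+f,p["image"])
    return p,M
def px2z(p,M,u,v,z):
    d=M[:3,:3]@np.array([(u-p["cx"])/p["fx"],(v-p["cy"])/p["fy"],1]);t=(z-M[2,3])/d[2];return M[:3,3]+t*d
def proj(p,M,X):
    c=np.linalg.inv(M)@np.append(X,1);return np.array([p["fx"]*c[0]/c[2]+p["cx"],p["fy"]*c[1]/c[2]+p["cy"]])
def find(p,M,name):
    out=[]
    for b in spotter.boxes_of(p,name):
        c=np.array(b["centre"]);w=(M@np.append(c,1))[:3];out.append((round(b["score"],2),w.round(3).tolist(),proj(p,M,w).round().astype(int).tolist()))
    return out
E
python3 - <<'E'
from h import *
o=readout.observe();print(o)
for n in("top","scene"):
    p,M=shot(n,n+"0.png");print(n,M[:3,3].round(3),p["fx"])
    for k in("cover","nest","housing","arch","sleeve"):print(k,find(p,M,k))
E
```

```text
pics
{'clock': 0.0, 'joints': array([ 1.10443662,  0.43521644,  0.02497914,  1.57410083, -0.01161901,
        1.13393701, -0.075088  ]), 'dq': array([-7.62727324e-04, -5.10979824e-04, -1.07675272e-03,  8.47906936e-04,
       -6.77412845e-05, -3.38246688e-04,  2.37448376e-04]), 'joint_efforts': array([-1.17896707e-03, -6.67858458e+01,  9.84783545e-01, -3.14458787e+01,
       -6.06735097e-02,  4.26524284e-02,  1.25378838e-04]), 'position': array([ 0.22218693, -0.58375203,  0.29144755]), 'ee_rot': array([-3.08835375e+00, -5.67872107e-01,  6.20440602e-04]), 'force': array([-1.04999706,  0.64349239,  0.50446132]), 'ft_torque': array([0.00188584, 0.03493812, 0.00904549]), 'gripper_force': 0.0, 'width': 1.0019903119783118}
top [ 2.940e-01 -1.000e-03  1.331e+00] 509.6204341988585
cover [(0.86, [0.447, -0.43, 0.049], [488, 287]), (0.82, [0.483, -0.302, 0.044], [436, 274]), (0.65, [0.357, -0.274, 0.048], [428, 324])]
nest [(0.58, [0.574, 0.139, 0.022], [264, 244]), (0.2, [0.6, 0.174, 0.064], [249, 231])]
housing [(0.95, [0.601, 0.175, 0.062], [248, 230])]
arch [(0.74, [0.622, -0.163, 0.056], [380, 221]), (0.57, [0.601, 0.174, 0.065], [249, 230])]
sleeve [(0.59, [0.467, -0.142, 0.045], [373, 281])]
scene [1.237 0.386 1.046] 576.6631823176295
cover [(0.82, [0.5, -0.295, 0.036], [236, 178]), (0.67, [0.369, -0.268, 0.027], [275, 152]), (0.6, [0.457, -0.418, 0.029], [207, 152])]
nest [(0.76, [0.602, 0.152, 0.016], [381, 291])]
housing [(0.55, [0.617, 0.176, 0.059], [390, 290])]
arch [(0.61, [0.648, -0.147, 0.04], [252, 243])]
sleeve [(0.59, [0.469, -0.135, 0.031], [299, 196])]
```

View pics/top0.png

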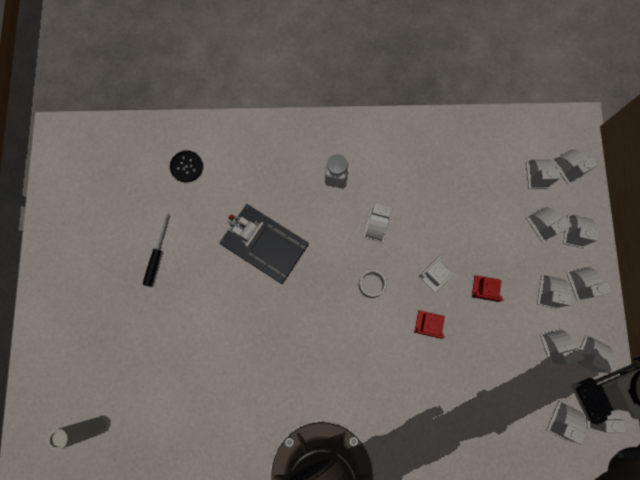

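```bash
python3 - <<'E'
import cv2
a=cv2.imread("pics/top0.png");cv2.imwrite("pics/crop1.png",cv2.resize(a[230:370,380:540],(800,600)[:1]+(700,) if 0 else (685,600),interpolation=cv2.INTER_CUBIC))
cv2.imwrite("pics/crop2.png",cv2.resize(a[190:300,200:310],(600,600),interpolation=cv2.INTER_CUBIC))
E
```

```text
(no output)
```

View pics/crop1.png

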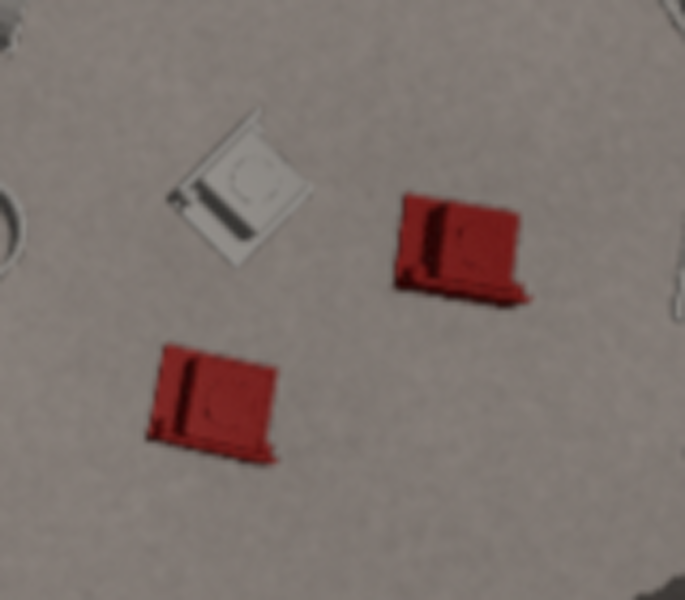

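View pics/crop2.png

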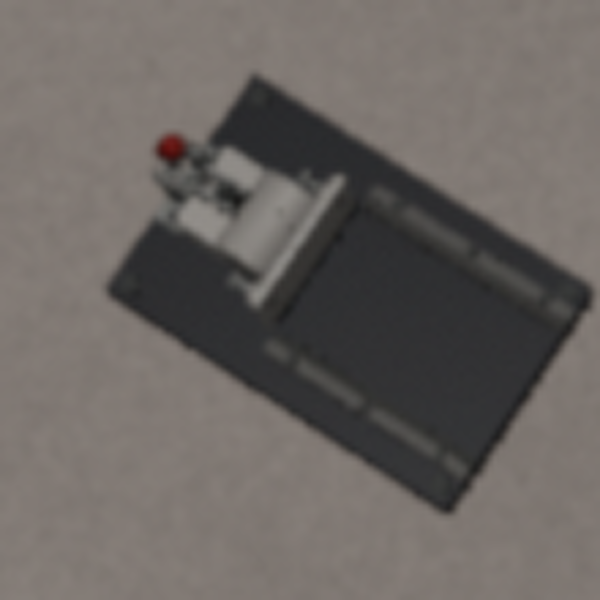

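The top picture shows these candidates for the cover:
- White moulding at (436,274), matching the description, with its plate facing up and left.
- Red look-alikes at (487,288) and (430,324), to be left alone.
- Arch-type mouldings at (380,221) and in the rows at right (540–600, 165–430).

I choose (436,274). The close crop confirms it: white, with flange, box with disc, and plate, yaw about 45°. The nest lies at (264,244), with the housing on its upper-left half and its +x at about 57°.

```bash
cat >> h.py <<'E'
def delta(target,yaw=None):
    o=readout.observe();M=T(o);d=M[:3,:3].T@(np.array(target)-M[:3,3])
    h=np.degrees(np.arctan2(M[1,0],M[0,0]))
    print("pos",M[:3,3].round(4),"heading",h.round(2),"tool d",d.round(4),"turn",None if yaw is None else np.radians(h-yaw).round(4),"w",round(o["width"],3),"t",o["clock"], "tilt",M[:2,2].round(4))
E
python3 - <<'E'
from h import *
delta([.46,-.32,.26],45)
p,M=shot("top")
s=lambda u,v:(380+u/685*160,230+v/600*140)
for c in[(237,265),(312,187)]:print(px2z(p,M,*s(*c),0.006))
for c in[(165,195),(260,110)]:print(px2z(p,M,*s(*c),0.045))
print(np.array(cams.get_image("wrist")["mount"]).round(3))
n=[px2z(p,M,200+u*110/600,190+v*110/600,.02) for u,v in[(255,75),(592,295),(450,512),(108,290)]];print(np.array(n).round(4),np.mean(n,0))
for a,b in((1,0),(2,3)):d=n[b]-n[a];print(np.degrees(np.arctan2(d[1],d[0])),np.linalg.norm(d))
E
```

```text
pos [ 0.2224 -0.5841  0.2922] heading 20.84 tool d [ 0.316  -0.1623  0.0322] turn -0.4217 w 0.999 t 0.6 tilt [-0.     -0.0001]
[ 0.44228085 -0.30613313  0.006     ]
[ 0.48942009 -0.35478294  0.006     ]
[ 0.48014954 -0.25699933  0.045     ]
[ 0.53056933 -0.31645586  0.045     ]
[[ 0.    -0.963 -0.269  0.073]
 [ 1.     0.     0.001 -0.001]
 [-0.001 -0.269  0.963 -0.092]
 [ 0.     0.     0.     1.   ]]
[[0.6842 0.1864 0.02  ]
 [0.5713 0.0223 0.02  ]
 [0.467  0.0909 0.02  ]
 [0.5774 0.2562 0.02  ]] [0.57498089 0.13893564 0.02      ]
55.492217986698144 0.19921408876123664
56.27199158012545 0.19875195774985221
```

The manual's scale: shifts go in shares of 50 mm and turns go in shares of 4 rad. Converting my numbers, 0.035 m is 0.7, -0.018 m is -0.36.

```bash
echo '{"moves":[[0.7, -0.36, 0.06, 0, 1], [0.7, -0.36, 0.06, 0, 1], [0.7, -0.36, 0.06, 0, 1], [0.7, -0.36, 0.06, 0, 1], [0.7, -0.36, 0.06, 0, 1], [0.7, -0.36, 0.06, 0, 1], [0.7, -0.36, 0.06, 0, 1], [0.7, -0.36, 0.06, 0, 1], [0.7, -0.36, 0.06, 0, 1]]}' > rows.txt && python3 -m creep rows.txt && echo '{"moves":[[0, 0, 0, -0.0325, 1], [0, 0, 0, -0.0325, 1], [0, 0, 0, -0.0325, 1], [0, 0, 0, 0, 1], [0, 0, 0, 0, 1]]}' > rows.txt && python3 -m creep rows.txt; python3 - <<'E'
from h import *
p,M=shot("wrist","w1.png")
delta([.485,-.303,.2],43)
print(find(p,M,"cover"),find(p,M,"cover_face"),find(p,M,"cover_grip"))
E
```

```text
clock: 1.6
position: [0.4601, -0.3194, 0.2654]
ee_rot: [3.089, 0.568, 0.001]
force: [0.7, 0.3, -0.2]
width: 1.001
gripper_force: 0.0
clock: 2.1
position: [0.459, -0.3208, 0.2653]
ee_rot: [2.924, 1.15, 0.0]
force: [-0.3, -0.2, -1.0]
width: 0.998
gripper_force: 0.0
pos [ 0.4591 -0.3208  0.2653] heading 42.96 tool d [0.0311 0.0046 0.0653] turn -0.0007 w 0.999 t 2.15 tilt [ 0.0001 -0.0001]
[(0.93, [0.453, -0.412, 0.031], [394, 290]), (0.75, [0.489, -0.299, 0.05], [330, 175])] [(0.96, [0.369, -0.276, 0.035], [213, 258]), (0.87, [0.455, -0.412, 0.031], [396, 289]), (0.73, [0.492, -0.298, 0.047], [331, 172])] [(0.71, [0.457, -0.415, 0.035], [401, 291]), (0.63, [0.372, -0.271, 0.038], [210, 253]), (0.59, [0.491, -0.303, 0.043], [335, 176]), (0.42, [0.462, -0.128, 0.036], [135, 41])]
```

View pics/w1.png

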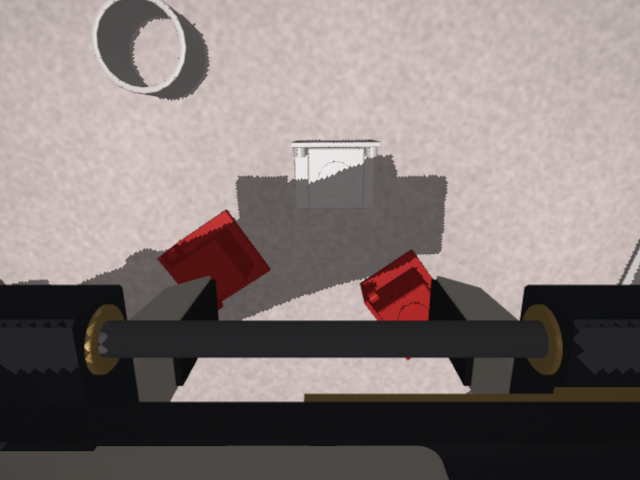

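The wrist view shows the white cover at (335,175), plate upward in the image and nearly level. The red pieces are at (215,258) and (400,290), and the sleeve is at (140,45). I'll take a zoomed crop for exact corners.

```bash
python3 - <<'E'
import cv2,numpy as np
a=cv2.imread("pics/w1.png")[125:225,280:400].astype(float)
cv2.imwrite("pics/crop3.png",cv2.resize(np.clip(255*(a/255)**.6,0,255).astype('uint8'),(720,600),interpolation=cv2.INTER_CUBIC))
E
```

```text
(no output)
```

View pics/crop3.png

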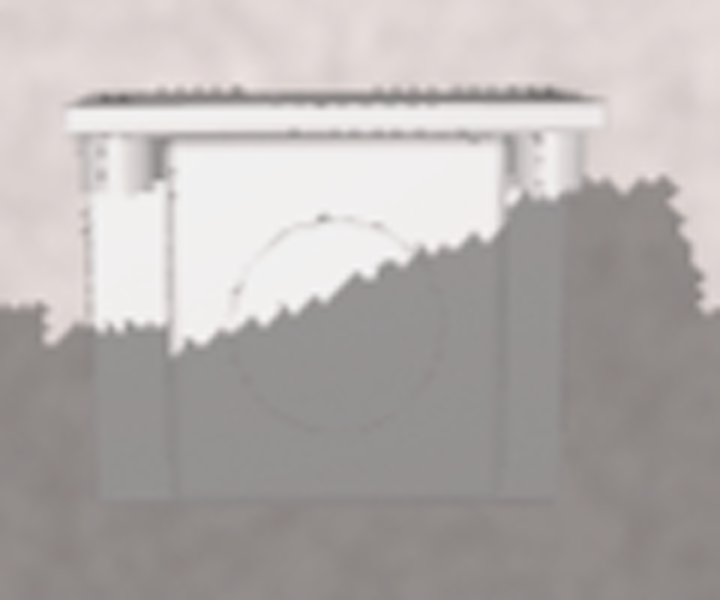

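The crop shows the plate's top outer edge from (66,104) to (605,99) and the flange's rear edge from (98,499) to (557,498).

```bash
python3 - <<'E'
from h import *
p,M=shot("wrist")
q=lambda u,v,z:px2z(p,M,280+u/6,125+v/6,z)
A,B=q(66,104,.045),q(605,99,.045);C,D=q(98,499,.006),q(557,498,.006);E,F=q(172,320,.048),q(500,320,.048)
for a,b in((A,B),(C,D)):
    d=b-a;print((a+b)/2,np.linalg.norm(d),np.degrees(np.arctan2(d[0],-d[1])))
h=np.radians(43);ex=np.array([np.cos(h),np.sin(h),0])
m1=(A+B)/2-.03*ex;m2=(C+D)/2+.03*ex;print(m1,m2,np.linalg.norm(E-F),(E+F)/2)
c=(m1+m2)/2;g=c-.003*ex;g[2]=.085
delta(g,43.3)
E
```

```text
[ 0.5107759 -0.2855219  0.045    ] 0.06880102768612317 43.601129495038975
[ 0.46773004 -0.32656781  0.006     ] 0.0689156033385991 43.20464883009518
[ 0.48883529 -0.30598185  0.045     ] [ 0.48967065 -0.30610786  0.006     ] 0.04248746592792891 [ 0.49088807 -0.30441959  0.048     ]
pos [ 0.4591 -0.3207  0.2653] heading 43.1 tool d [0.029  0.0099 0.1803] turn -0.0035 w 1.0 t 2.35 tilt [ 0.0001 -0.0001]
```

In the tool's units: 0.03 m is 0.6, 0.02 m is 0.4, -0.004 rad / 4 = -0.001.

```bash
echo '{"moves":[[0.2, 0.066, 0.6, 0, 1], [0.2, 0.066, 0.6, 0, 1], [0.18, 0.066, 0.6, -0.001, 1], [0, 0, 0.6, 0, 1], [0, 0, 0.4, 0, 1], [0, 0, 0.4, 0, 1], [0, 0, 0.2, 0, 1], [0, 0, 0.2, 0, 1], [0, 0, 0, 0, 1], [0, 0, 0, 0, 1]]}' > rows.txt && python3 -m creep rows.txt 40; python3 - <<'E'
from h import *
delta([.48706,-.30809,.085],43.3)
E
```

```text
clock: 3.35
position: [0.4874, -0.3082, 0.0857]
ee_rot: [2.918, 1.162, 0.001]
force: [0.4, 0.7, 0.9]
width: 1.003
gripper_force: 0.0
pos [ 0.4874 -0.3082  0.0857] heading 43.41 tool d [-0.0002 -0.0003  0.0007] turn 0.0019 w 1.003 t 3.35 tilt [ 0.0006 -0.0004]
```

In the tool's units: -0.03 m is -0.6, -0.02 m is -0.4.

```bash
echo '{"moves":[[0, 0, 0, 0, 0.5], [0, 0, 0, 0, 0.4], [0, 0, 0, 0, 0.3], [0, 0, 0, 0, 0.3], [0, 0, 0, 0, 0.3], [0, 0, 0, 0, 0.3], [0, 0, 0, 0, 0.3], [0, 0, 0, 0, 0.3]]}' > rows.txt && python3 -m creep rows.txt 40; echo '{"moves":[[0, 0, -0.4, 0, 0.3], [0, 0, -0.6, 0, 0.3], [0, 0, -0.6, 0, 0.3], [0, 0, -0.6, 0, 0.3], [0, 0, -0.6, 0, 0.3], [0, 0, 0, 0, 0.3], [0, 0, 0, 0, 0.3]]}' > rows.txt && python3 -m creep rows.txt; python3 - <<'E'
from h import *
h=np.radians(56)
p,M=shot("wrist","w2.png")
# nest estimate from top camera; housing face position unknown: place TCP high behind, for a look
delta([.50,.03,.24],56)
E
```

```text
clock: 4.15
position: [0.487, -0.308, 0.0852]
ee_rot: [-2.919, -1.162, 0.0]
force: [-0.2, 0.1, 0.7]
width: 0.476
gripper_force: 40.0
clock: 4.85
position: [0.487, -0.3081, 0.2254]
ee_rot: [2.918, 1.162, 0.001]
force: [-0.6, 0.9, -2.8]
width: 0.477
gripper_force: 40.0
pos [ 0.4865 -0.3078  0.2244] heading 43.42 tool d [ 0.2419 -0.2361 -0.0154] turn -0.2196 w 0.475 t 4.9 tilt [-0.0011  0.0004]
```

View pics/w2.png

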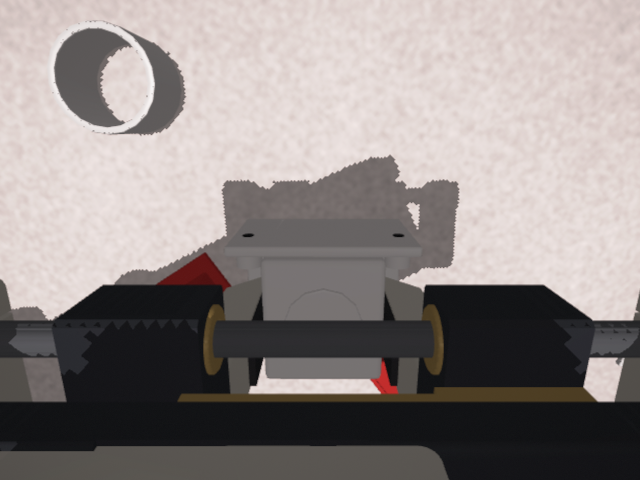

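The cover is held and centred, with its plate at (230–420, 219–250). Next I move to the channel's open end for a look.

In the tool's units: 0.027 m is 0.54, 0.024 m is 0.48.

```bash
echo '{"moves":[[0.3, -0.3, -0.1, 0, 0.3], [0.54, -0.52, -0.1, 0, 0.3], [0.54, -0.52, -0.1, 0, 0.3], [0.54, -0.52, 0, 0, 0.3], [0.54, -0.52, 0, 0, 0.3], [0.54, -0.52, 0, 0, 0.3], [0.54, -0.52, 0, 0, 0.3], [0.54, -0.52, 0, 0, 0.3], [0.48, -0.52, 0, 0, 0.3], [0.28, -0.26, 0, 0, 0.3]]}' > rows.txt && python3 -m creep rows.txt; echo '{"moves":[[0, 0, 0, -0.0275, 0.3], [0, 0, 0, -0.0275, 0.3], [0, 0, 0, 0, 0.3], [0, 0, 0, 0, 0.3], [0, 0, 0, 0, 0.3]]}' > rows.txt && python3 -m creep rows.txt;  python3 - <<'E'
from h import *
p,M=shot("wrist","w3.png")
delta([.50,.03,.24],56)
print(find(p,M,"housing"),find(p,M,"cover_face"))
t,Mt=shot("top")
for u,v in[(345,180),(258,300)]:print(px2z(t,Mt,200+u*110/600,190+v*110/600,.07))
E
```

```text
clock: 5.9
position: [0.4994, 0.0331, 0.2388]
ee_rot: [-2.915, -1.167, 0.003]
force: [-0.1, -0.1, -1.4]
width: 0.48
gripper_force: 40.0
clock: 6.4
position: [0.5004, 0.0294, 0.2397]
ee_rot: [-2.775, -1.471, 0.002]
force: [-0.6, 0.8, -1.0]
width: 0.476
gripper_force: 40.0
pos [0.5005 0.0295 0.2398] heading 55.88 tool d [ 0.0002 -0.0007 -0.0002] turn -0.002 w 0.474 t 6.45 tilt [-0.0007 -0.0001]
[] [(0.78, [0.508, 0.048, 0.201], [312, 285])]
[0.61755718 0.13643043 0.07      ]
[0.56075492 0.17650065 0.07      ]
```

View pics/w3.png

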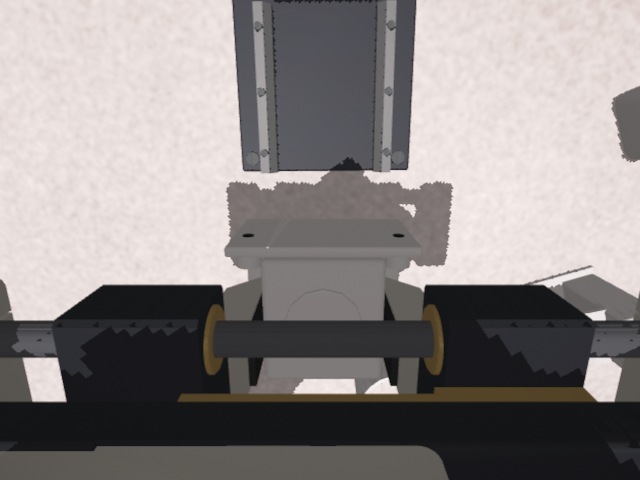

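The wrist view shows the nest's rear edge at (244..408,170) and rails at (262,80) and (388,80), nearly aligned. The cover is ahead of the gripper and centred. I'll move closer to see the housing.

In the tool's units: 0.02 m is 0.4, 0.01 m is 0.2.

```bash
echo '{"moves":[[0.4, 0.02, 0, 0, 0.3], [0.4, 0.02, 0, 0, 0.3], [0.2, 0.02, 0, 0, 0.3], [0, 0, 0, 0, 0.3], [0, 0, 0, 0, 0.3], [0, 0, 0, 0, 0.3]]}' > rows.txt && python3 -m creep rows.txt;  python3 - <<'E'
from h import *
p,M=shot("wrist","w4.png")
delta([.50,.03,.24],56)
print(find(p,M,"housing"),find(p,M,"nest"))
print(p["fx"],p["cx"],p["cy"])
p0=cv2.imread("pics/w3.png")
a=p["image"][0:280,200:440].astype(float)
cv2.imwrite("pics/crop4.png",cv2.resize(np.clip(255*(a/255)**.6,0,255).astype('uint8'),(514,600),interpolation=cv2.INTER_CUBIC))
E
```

```text
clock: 7.2
position: [0.5306, 0.0685, 0.2401]
ee_rot: [2.774, 1.474, -0.001]
force: [0.1, 0.1, -1.4]
width: 0.473
gripper_force: 40.0
pos [0.5306 0.0686 0.2401] heading 55.96 tool d [-0.0491 -0.0038  0.0002] turn -0.0007 w 0.477 t 7.25 tilt [-0.0004 -0.0006]
[(0.78, [0.601, 0.176, 0.067], [320, 31]), (0.69, [0.539, 0.087, 0.198], [314, 280])] [(0.95, [0.579, 0.142, 0.022], [321, 106])]
396.7985278464349 323.0114646097802 236.79438801961084
```

View pics/crop4.png

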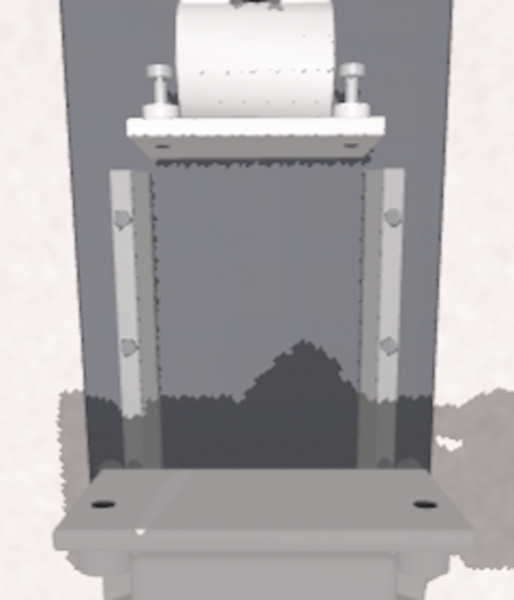

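The crop shows the housing face's top edge at (128,136)–(384,133), the rails' outer top edges at (110,170)→(127,440) on the left and (404,168)→(395,440) on the right, and the held plate's bottom edge at (103,470)–(427,469).

```bash
python3 - <<'E'
from h import *
p,M=shot("wrist")
s=514/240
q=lambda u,v,z:px2z(p,M,200+u/s,v/s,z)
def ang(a,b):d=b-a;return np.degrees(np.arctan2(d[1],d[0])).round(2)
l0,l1=q(127,440,.0325),q(110,170,.0325);r0,r1=q(395,440,.0325),q(404,168,.0325)
e0,e1=q(89,460,.02),q(64,40,.02);f0,f1=q(431,460,.02),q(448,40,.02)
print("rails",ang(l0,l1),ang(r0,r1),"edges",ang(e0,e1),ang(f0,f1))
A,B=q(128,136,.07),q(384,133,.07);d=B-A
print("face",(A+B)/2,np.linalg.norm(d),ang(A,B)+90)
h=np.radians(56);ex=np.array([np.cos(h),np.sin(h),0]);ey=np.array([-ex[1],ex[0],0])
for n,x in dict(l0=l0,l1=l1,r0=r0,r1=r1,e0=e0,e1=e1,f0=f0,f1=f1,A=A,B=B).items():print(n,(x@ex).round(4),(x@ey).round(4))
o=readout.observe();t=np.array(o["position"]);print("tcp",t@ex,t@ey)
C,D=q(103,470,t[2]-.085),q(427,469,t[2]-.085)
G,H=q(57,530,t[2]-.04),q(470,528,t[2]-.04)
for a,b in((C,D),(G,H)):print("cover",(a+b)/2@ex-t@ex,(a+b)/2@ey-t@ey,np.linalg.norm(a-b),ang(a,b)+90)
E
```

```text
rails 57.05 56.5 edges 56.15 56.75
face [0.59095566 0.16179148 0.07      ] 0.07307402608319877 56.61
l0 0.3687 -0.3527
l1 0.4591 -0.351
r0 0.3686 -0.4487
r1 0.4597 -0.4479
e0 0.3586 -0.3361
e1 0.5006 -0.3357
f0 0.3585 -0.4645
f1 0.5006 -0.4627
A 0.4642 -0.3629
B 0.465 -0.436
tcp 0.3540513124346445 -0.40157871742754264
cover 0.03229287937915176 -0.0002625138869907784 0.06919014749128431 56.15
cover 0.0328425161197633 9.270550550338763e-05 0.06706257287794828 56.26
```

In the tool's units: 0.03 m is 0.6, 0.02 m is 0.4, -0.009 rad / 4 = -0.0023.

```bash
echo '{"moves":[[0.4, -0.02, 0, -0.0023, 0.3], [0.4, -0.02, 0, 0, 0.3], [0.4, 0, 0.4, 0, 0.3], [0, 0, 0.6, 0, 0.3], [0, 0, 0.6, 0, 0.3], [0, 0, 0, 0, 0.3], [0, 0, 0, 0, 0.3], [0, 0, 0, 0, 0.3]]}' > rows.txt && python3 -m creep rows.txt;  python3 - <<'E'
from h import *
p,M=shot("wrist","w5.png")
h=np.radians(56);ex=np.array([np.cos(h),np.sin(h),0]);ey=np.array([-ex[1],ex[0],0])
t=ex*.414+ey*-.4000;t[2]=.108
delta(t,56.4)
a=p["image"][0:300,160:480].astype(float)
cv2.imwrite("pics/crop5.png",cv2.resize(np.clip(255*(a/255)**.6,0,255).astype('uint8'),(640,600),interpolation=cv2.INTER_CUBIC))
E
```

```text
clock: 8.2
position: [0.5636, 0.1207, 0.1619]
ee_rot: [2.767, 1.487, 0.004]
force: [-0.1, -0.5, -0.7]
width: 0.476
gripper_force: 40.0
pos [0.5636 0.1207 0.162 ] heading 56.51 tool d [-0.0014  0.0001  0.054 ] turn 0.002 w 0.479 t 8.25 tilt [0.0028 0.0007]
```

View pics/crop5.png

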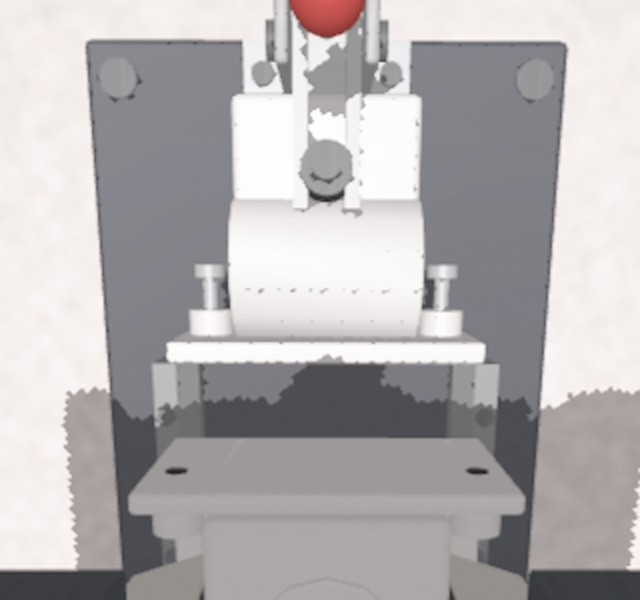

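The cover is centred on the channel, with the housing's plate centre at u=326, the cover at 327 and the rails at 326. A toggle clamp with a red knob stands behind the housing, so I'll check its height before going lower.

```bash
python3 - <<'E'
from h import *
t,Mt=shot("top");p,M=shot("wrist")
def ray(p,M,u,v):
    d=M[:3,:3]@np.array([(u-p["cx"])/p["fx"],(v-p["cy"])/p["fy"],1]);return M[:3,3],d/np.linalg.norm(d)
def cen(im,box):
    x0,y0,x1,y1=box;a=im[y0:y1,x0:x1].astype(int);m=(a[...,2]>a[...,1]*1.6)&(a[...,2]>60);ys,xs=np.nonzero(m);return xs.mean()+x0,ys.mean()+y0,ys.max()+y0,len(xs)
a=cen(t["image"],(215,205,250,235));b=cen(p["image"],(290,0,360,30));print(a,b)
o1,d1=ray(t,Mt,*a[:2]);o2,d2=ray(p,M,b[0],1)
x=np.linalg.lstsq(np.c_[d1,-d2],o2-o1,rcond=None)[0];P,Q=o1+x[0]*d1,o2+x[1]*d2
print(P,Q);delta(P)
E
```

```text
<stdin>:6: RuntimeWarning: Mean of empty slice.
  ret = ret.dtype.type(ret / rcount)
Traceback (most recent call last):
ValueError: zero-size array to reduction operation maximum which has no identity
```

In the tool's units: 0.015 m is 0.3, 0.01 m is 0.2.

```bash
echo '{"moves":[[0, 0, 0.2, 0, 0.3], [-0.02, 0, 0.3, 0, 0.3], [0, 0, 0.3, 0, 0.3], [0, 0, 0.16, 0, 0.3], [0, 0, 0, 0, 0.3], [0, 0, 0, 0, 0.3]]}' > rows.txt && python3 -m creep rows.txt;  python3 - <<'E'
from h import *
h=np.radians(56);ex=np.array([np.cos(h),np.sin(h),0]);ey=np.array([-ex[1],ex[0],0])
t=ex*.414+ey*-.4000;t[2]=.1052
delta(t,56.4)
E
```

```text
clock: 8.95
position: [0.5622, 0.1199, 0.1124]
ee_rot: [-2.767, -1.488, -0.0]
force: [0.4, -0.3, -0.5]
width: 0.476
gripper_force: 40.0
pos [0.5622 0.1199 0.1124] heading 56.54 tool d [0.0002 0.0009 0.0072] turn 0.0025 w 0.476 t 8.95 tilt [0.0001 0.0001]
```

In the tool's units: 0.002 m is 0.04, 0.001 m is 0.02.

```bash
python3 - <<'E'
from h import *
t,Mt=shot("top");p,M=shot("wrist")
Tw=T(readout.observe());M=M.copy();M[:3,3]+=np.array([.5636,.1207,.1619])-Tw[:3,3]
def ray(p,M,u,v):
    d=M[:3,:3]@np.array([(u-p["cx"])/p["fx"],(v-p["cy"])/p["fy"],1]);return M[:3,3],d/np.linalg.norm(d)
o1,d1=ray(t,Mt,231.5,217.1);o2,d2=ray(p,M,324,0)
x=np.linalg.lstsq(np.c_[d1,-d2],o2-o1,rcond=None)[0];print(o1+x[0]*d1,o2+x[1]*d2)
delta(o1+x[0]*d1)
E
echo '{"moves":[[0, 0, 0.04, 0, 0.3], [0, 0, 0.04, 0, 0.3], [0, 0, 0.02, 0, 0.3], [0, 0, 0.02, 0, 0.3], [0, 0, 0, 0, 0.3], [0, 0, 0, 0, 0.3]]}' > rows.txt && python3 -m creep rows.txt
```

```text
[0.62482979 0.21179914 0.10552929] [0.62644743 0.21537869 0.10658595]
pos [0.5625 0.12   0.1129] heading 56.54 tool d [0.111  0.0013 0.0074] turn None w 0.474 t 9.05 tilt [0.0011 0.0003]
clock: 9.65
position: [0.5621, 0.1197, 0.1062]
ee_rot: [2.767, 1.488, -0.0]
force: [-0.5, 0.1, -1.4]
width: 0.475
gripper_force: 40.0
```

In the tool's units: 0.0007 m is 0.014, 0.0005 m is 0.01.

```bash
echo '{"moves":[[0, 0, 0.014, 0, 0.3], [0, 0, 0.01, 0, 0.3], [0, 0, 0, 0, 0.3], [0, 0, 0, 0, 0.3]]}' > rows.txt && python3 -m creep rows.txt; echo '{"moves":[[0, 0, 0.01, 0, 0.3], [0, 0, 0, 0, 0.3], [0, 0, 0, 0, 0.3]]}' > rows.txt && python3 -m creep rows.txt
```

```text
clock: 10.05
position: [0.5622, 0.1197, 0.1052]
ee_rot: [2.767, 1.488, 0.0]
force: [-1.5, -0.3, 3.0]
width: 0.473
gripper_force: 40.0
clock: 10.35
position: [0.5621, 0.1198, 0.1052]
ee_rot: [2.767, 1.488, 0.0]
force: [-2.9, -1.6, 9.1]
width: 0.479
gripper_force: 40.0
```

In the tool's units: 0.002 m is 0.04, 0.001 m is 0.02.

```bash
echo '{"moves":[[0, 0, -0.008, 0, 0.3], [0, 0, 0, 0, 0.3], [0.02, 0, 0, 0, 0.3], [0.04, 0, 0, 0, 0.3], [0.04, 0, 0, 0, 0.3], [0.04, 0, 0, 0, 0.3], [0.04, 0, 0, 0, 0.3], [0.02, 0, 0, 0, 0.3], [0, 0, 0, 0, 0.3]]}' > rows.txt && python3 -m creep rows.txt; python3 - <<'E'
from h import *
h=np.radians(56);ex=np.array([np.cos(h),np.sin(h),0]);ey=np.array([-ex[1],ex[0],0])
t=ex*(.4648-.0327)+ey*-.3998;t[2]=.1052
delta(t,56.4)
f=readout.observe();print(T(f)[:3,:3].T@f["force"],f["ft_torque"])
E
```

```text
clock: 11.25
position: [0.568, 0.1281, 0.1052]
ee_rot: [2.767, 1.487, 0.001]
force: [-1.0, -1.4, 5.4]
width: 0.478
gripper_force: 40.0
pos [0.568  0.1281 0.1052] heading 56.53 tool d [0.0083 0.0005 0.    ] turn 0.0022 w 0.478 t 11.25 tilt [ 0.0008 -0.0001]
[-1.73154297 -0.00620894 -5.3823804 ] [-0.16542377  0.22352406  0.00744319]
```

Sliding smoothly, with about 8 mm to go. I'll slow down for the approach.

In the tool's units: 0.001 m is 0.02, 0.0005 m is 0.01.

```bash
echo '{"moves":[[0.02, 0, -0.002, 0, 0.3], [0.02, 0, 0, 0, 0.3], [0.02, 0, 0, 0, 0.3], [0.02, 0, 0, 0, 0.3], [0.01, 0, 0, 0, 0.3], [0.01, 0, 0, 0, 0.3], [0, 0, 0, 0, 0.3]]}' > rows.txt && python3 -m creep rows.txt; echo '{"moves":[[0.01, 0, 0, 0, 0.3], [0.01, 0, 0, 0, 0.3], [0.01, 0, 0, 0, 0.3], [0, 0, 0, 0, 0.3]]}' > rows.txt && python3 -m creep rows.txt
```

```text
clock: 11.95
position: [0.5707, 0.1321, 0.1052]
ee_rot: [2.767, 1.487, 0.001]
force: [-0.9, -1.2, 5.4]
width: 0.48
gripper_force: 40.0
clock: 12.35
position: [0.5715, 0.1334, 0.1052]
ee_rot: [2.767, 1.487, 0.001]
force: [-0.1, -0.8, 4.7]
width: 0.472
gripper_force: 40.0
```

In the tool's units: 0.0004 m is 0.008.

```bash
echo '{"moves":[[0.008, 0, 0, 0, 0.3], [0.008, 0, 0, 0, 0.3], [0.008, 0, 0, 0, 0.3], [0, 0, 0, 0, 0.3]]}' > rows.txt && python3 -m creep rows.txt; echo '{"moves":[[0.008, 0, 0, 0, 0.3], [0.008, 0, 0, 0, 0.3], [0, 0, 0, 0, 0.3]]}' > rows.txt && python3 -m creep rows.txt
```

```text
clock: 12.75
position: [0.5721, 0.1343, 0.1052]
ee_rot: [2.767, 1.487, 0.0]
force: [-1.7, -1.6, 5.8]
width: 0.479
gripper_force: 40.0
clock: 13.05
position: [0.5721, 0.1343, 0.1052]
ee_rot: [2.767, 1.487, -0.002]
force: [-2.5, -3.6, 8.4]
width: 0.476
gripper_force: 40.0
```

In the tool's units: 0.0003 m is 0.006, -0.0002 m is -0.004.

```bash
cat > f.py <<'E'
from h import *
fs=[];n=6
for i in range(n):
    o=readout.observe();fs.append(np.r_[T(o)[:3,:3].T@o["force"],o["ft_torque"]])
    if i<n-1: cams.get_image("top")
print(np.mean(fs,0).round(2),np.std(fs,0)[:3].round(2));delta(o["position"])
E
echo '{"moves":[[0.006, 0, -0.004, 0, 0.3], [0, 0, 0, 0, 0.3], [0, 0, 0, 0, 0.3]]}' > rows.txt && python3 -m creep rows.txt; python3 f.py
```

```text
clock: 13.35
position: [0.5721, 0.1344, 0.1052]
ee_rot: [2.767, 1.486, -0.002]
force: [-3.0, -4.2, 7.2]
width: 0.476
gripper_force: 40.0
[-5.39 -0.05 -7.25 -0.73  0.59 -0.07] [0.28 0.44 0.25]
pos [0.5722 0.1344 0.1052] heading 56.49 tool d [0. 0. 0.] turn None w 0.474 t 13.6 tilt [-0.0009 -0.0015]
```

In the tool's units: 0.0004 m is 0.008, -0.0002 m is -0.004.

```bash
echo '{"moves":[[0.008, 0, -0.004, 0, 0.3], [0.008, 0, 0, 0, 0.3], [0, 0, 0, 0, 0.3], [0, 0, 0, 0, 0.3]]}' > rows.txt && python3 -m creep rows.txt; python3 f.py
```

```text
clock: 14.0
position: [0.5722, 0.1344, 0.1053]
ee_rot: [2.767, 1.485, -0.004]
force: [-5.1, -5.6, 7.6]
width: 0.48
gripper_force: 40.0
[-7.51 -0.9  -7.48 -1.06  0.72 -0.14] [0.24 0.34 0.35]
pos [0.5722 0.1344 0.1053] heading 56.46 tool d [0. 0. 0.] turn None w 0.476 t 14.25 tilt [-0.0018 -0.0023]
```

In the tool's units: 0.0004 m is 0.008, -0.0002 m is -0.004.

```bash
echo '{"moves":[[0.008, 0, -0.004, 0, 0.3], [0.008, 0, -0.004, 0, 0.3], [0.006, 0, 0, 0, 0.3], [0, 0, 0, 0, 0.3], [0, 0, 0, 0, 0.3]]}' > rows.txt && python3 -m creep rows.txt; python3 f.py
```

```text
clock: 14.75
position: [0.5723, 0.1346, 0.1053]
ee_rot: [2.767, 1.485, -0.007]
force: [-5.8, -6.9, 6.1]
width: 0.477
gripper_force: 40.0
[-9.42 -0.55 -6.87 -1.41  0.88 -0.17] [0.57 0.38 0.6 ]
pos [0.5723 0.1346 0.1053] heading 56.43 tool d [0. 0. 0.] turn None w 0.475 t 15.0 tilt [-0.0033 -0.0035]
```

In the tool's units: 0.0003 m is 0.006, -0.0002 m is -0.004.

```bash
echo '{"moves":[[0.006, 0, -0.004, 0, 0.3], [0.006, 0, -0.004, 0, 0.3], [0.004, 0, 0, 0, 0.3], [0, 0, 0, 0, 0.3], [0, 0, 0, 0, 0.3]]}' > rows.txt && python3 -m creep rows.txt; python3 f.py
```

```text
clock: 15.5
position: [0.5723, 0.1346, 0.1053]
ee_rot: [2.767, 1.484, -0.009]
force: [-6.2, -9.0, 4.8]
width: 0.474
gripper_force: 40.0
[-10.59  -0.25  -4.99  -1.75   0.96  -0.12] [0.24 0.33 0.68]
pos [0.5723 0.1346 0.1053] heading 56.42 tool d [0. 0. 0.] turn None w 0.477 t 15.75 tilt [-0.0043 -0.0044]
```

Push is 10.6 N and steady. Now I hold it.

```bash
for i in 1 2; do :; done; echo '{"moves":[[0, 0, 0, 0, 0.3], [0, 0, 0, 0, 0.3], [0, 0, 0, 0, 0.3], [0, 0, 0, 0, 0.3], [0, 0, 0, 0, 0.3], [0, 0, 0, 0, 0.3], [0, 0, 0, 0, 0.3], [0, 0, 0, 0, 0.3], [0, 0, 0, 0, 0.3], [0, 0, 0, 0, 0.3]]}' > rows.txt && python3 -m creep rows.txt; python3 f.py;  echo '{"moves":[[0, 0, 0, 0, 0.3], [0, 0, 0, 0, 0.3], [0, 0, 0, 0, 0.3], [0, 0, 0, 0, 0.3], [0, 0, 0, 0, 0.3], [0, 0, 0, 0, 0.3], [0, 0, 0, 0, 0.3], [0, 0, 0, 0, 0.3], [0, 0, 0, 0, 0.3], [0, 0, 0, 0, 0.3]]}' > rows.txt && python3 -m creep rows.txt; python3 - <<'E'
from h import *
p,M=shot("wrist")
a=p["image"][150:310,200:440].astype(float)
cv2.imwrite("pics/final.png",cv2.resize(np.clip(255*(a/255)**.6,0,255).astype('uint8'),(800,533),interpolation=cv2.INTER_CUBIC))
E
```

```text
clock: 16.75
position: [0.5723, 0.1346, 0.1053]
ee_rot: [2.767, 1.484, -0.009]
force: [-6.5, -8.7, 4.4]
width: 0.478
gripper_force: 40.0
[-10.63  -0.27  -5.01  -1.72   0.97  -0.11] [0.18 0.45 0.44]
pos [0.5723 0.1346 0.1053] heading 56.42 tool d [0. 0. 0.] turn None w 0.476 t 17.0 tilt [-0.0043 -0.0044]
clock: 18.0
position: [0.5723, 0.1346, 0.1053]
ee_rot: [2.767, 1.484, -0.009]
force: [-6.0, -9.7, 4.1]
width: 0.48
gripper_force: 40.0
```

View pics/final.png

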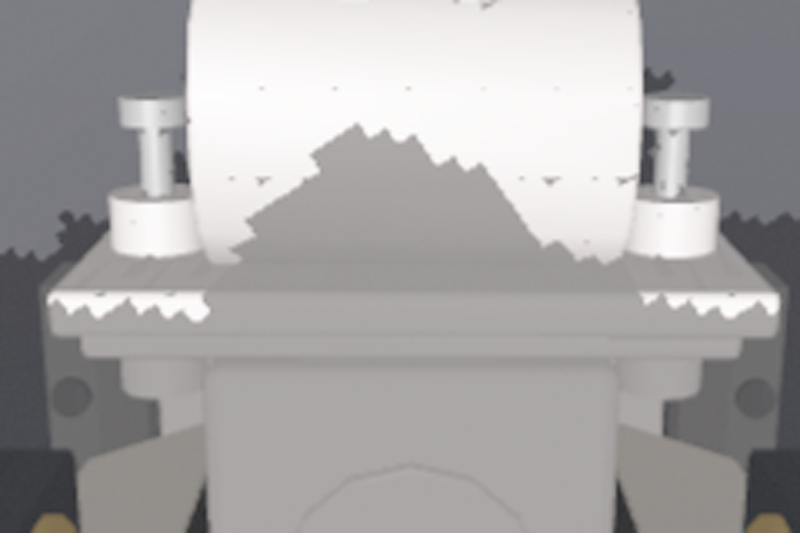

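The cover plate, at (80–740, 335–355), sits flush and centred against the housing plate at (50–780, 290–335), with no visible gap. I'll hold a bit longer and then hand in.

```bash
echo '{"moves":[[0, 0, 0, 0, 0.3], [0, 0, 0, 0, 0.3], [0, 0, 0, 0, 0.3], [0, 0, 0, 0, 0.3], [0, 0, 0, 0, 0.3], [0, 0, 0, 0, 0.3], [0, 0, 0, 0, 0.3], [0, 0, 0, 0, 0.3], [0, 0, 0, 0, 0.3], [0, 0, 0, 0, 0.3]]}' > rows.txt && python3 -m creep rows.txt; echo '{"moves":[[0, 0, 0, 0, 0.3], [0, 0, 0, 0, 0.3], [0, 0, 0, 0, 0.3], [0, 0, 0, 0, 0.3], [0, 0, 0, 0, 0.3], [0, 0, 0, 0, 0.3], [0, 0, 0, 0, 0.3], [0, 0, 0, 0, 0.3], [0, 0, 0, 0, 0.3], [0, 0, 0, 0, 0.3]]}' > rows.txt && python3 -m creep rows.txt; python3 -c "
from cell import workorder;print(workorder.sign_off())"
```

```text
clock: 19.05
position: [0.5723, 0.1346, 0.1053]
ee_rot: [2.767, 1.484, -0.009]
force: [-6.0, -8.2, 4.9]
width: 0.479
gripper_force: 40.0
clock: 20.05
position: [0.5723, 0.1346, 0.1053]
ee_rot: [2.767, 1.484, -0.009]
force: [-5.8, -8.5, 5.7]
width: 0.475
gripper_force: 40.0
the job is handed in; nothing more can be done
None
```

The white cover sits flush against the housing in the last wrist view, and I handed the job in at about 20 s with the arm still gripping and pushing, after holding a measured 10–11 N for over four seconds.

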